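# Set out the footed cups on their coasters

### The arm

A 7-joint arm with a two-finger parallel gripper is mounted at the origin on the work surface. World frame = base frame: x ahead of the robot, y to its left, z up, the work surface at z = 0. Lengths are in mm, angles in rad, forces in N, time in s.
With the tool pointing down it reaches from about 400 to 900 mm from the base axis. Payload 5.6 kg.
Tool frame: the origin (TCP) lies on the centre line of the jaws, within the pads' length; the fingertips stand 25 mm ahead of it and the grasp point (between the pads) lies 6 mm ahead of it; x points along the fingers, z is the direction in which the jaws open and shut, and the axes are right-handed (so a half turn about x gives the same grasp; the last joint's range is limited). The gripper opens to 92 mm and grips with 3 to 60 N. Pads are 20 mm wide; open, the fingers measure 128 mm over their backs; the gripper's body (75 mm by 189 mm) begins 69 mm behind the grasp point.
Start: joints at [-1.23, 0.468, -0.012, 1.603, 0.006, 1.071, -0.056], TCP at [243.43, 602.702, 239.592] pointing down, gripper open.
Joint ranges: [-2.53, 2.53], [-0.31, 2.02], [-1.57, 1.55], [0.28, 2.44], [-1.29, 4.43], [0.15, 1.84], [-2.92, 2.92]. Speed limits (rad/s): [2.57, 2.57, 3.14, 3.14, 3.14, 3.14, 3.14].

### API

Orientations are given as a rotation vector (axis times angle).
In Python, from cell import env gives the robot as it stands. The module is installed in compiled form; this text tells all that it offers.
- The arm moves only by the tool servo_tool, never from a script. Its argument "plan" is a list that holds one entry, the list of rows, each a list of 7 numbers: the shift along the tool's x, y, z in cm, then the turn, a rotation vector about the tool's x, y, z in rad, then the closure, from 0 (fully open) to 1 (shut). A call has 1 to 12 rows; each row is the pose to reach, as a shift and turn from the pose commanded when the call began, along the tool's axes at that moment; what a row does not reach only later rows make up. A row lasts 1/8 s, in which the tool goes at most 62.5 mm and 10.7 degrees, less where a joint would pass 70% of its speed; a pose out of reach is approached as far as the arm can. A call with a gripper value outside its range is refused whole. The fingers move at their own pace and stop on an object; the grip force is fixed at half the most. Time passes only in rows, so rows that repeat a pose let the fingers close. It gives the time, the measured TCP pose, the force and the opening at its end, in the units of the state.
- env.get_obs(): the state, without advancing time (a new reading comes with each control period).
- env.capture(name): name is "scene" or "top" or "wrist"; returns the picture (420x560x3 uint8, blue, green, red); there is no depth.
- env.camera_params(name): a dict with "camera_matrix" (3x3 intrinsics, pixels), "dist" ([k1, k2, p1, p2, k3] as OpenCV has them; the pictures are not rectified), "camera_from_world" (4x4, takes a point from world to camera coordinates). Camera axes: x right, y up, looking along -z (the intrinsics and any distortion apply to the point x, -y, -z); pixel columns grow to the right and rows downward; lengths in mm; the calibration is good to about 2 mm. A picture is of the moment at which its call begins: read the wrist's pose just before it. camera_params takes no time and is no camera call; for the wrist camera it gives the pose at the moment of the call.
- env.close_job(): hands the job in, once; it reports no verdict.
The state is a dict: "t": time; "joints": joint angles; "dq": joint speeds; "joint_efforts": joint torques, N m; "eef_pos": TCP position; "ee_rot": TCP orientation; "force": force on the tool from outside, world axes, zero at the start; "torque": the same for the moment, N m; "finger_gap": opening from 0.0 (shut) to 1.0 (fully open).
Only numpy, scipy, OpenCV 4.12 (cv2) and the standard library are available. Lean on these libraries where they do the work, as an engineer would, in place of code of your own. Each camera call takes 0.05 s, during which the arm holds its last target.

### The job

First take the round amber gourd off the coaster where it was left and stand it in the plywood tray, before moving any of the cups. Then stand each footed cup upright on the coaster with the rim of its own colour, its whole foot on the cream inner disc, and leave the round red and black gourds where they are. Set things down rather than dropping them, and let go of everything.

Things in the scene. Friction and masses are not known exactly. Their poses are not given: they have to be found in the camera images.
- cup_black: Black footed wooden cup: waisted like a small goblet, open mouth with a cream edge at the top, 95 mm tall, rim 60 mm across, belly 56, foot 50 across, round about its axis, about 0.13 kg, loose. Origin at the centre of its underside, z up its axis. It stands upright somewhere in the row nearest the robot, mixed with the two round gourds.
- cup_red: Red footed wooden cup: waisted like a small goblet, open mouth with a cream edge at the top, 95 mm tall, rim 60 mm across, belly 56, foot 50 across, round about its axis, about 0.13 kg, loose. Origin at the centre of its underside, z up its axis. It stands upright somewhere in the row nearest the robot, mixed with the two round gourds.
- cup_amber: Amber (honey-orange) footed wooden cup: waisted like a small goblet, open mouth with a cream edge at the top, 95 mm tall, rim 60 mm across, belly 56, foot 50 across, round about its axis, about 0.13 kg, loose. Origin at the centre of its underside, z up its axis. It stands upright somewhere in the row nearest the robot, mixed with the two round gourds.
- gourd_amber: Amber (honey-orange) round gourd cup with no foot, ball-shaped, 70 mm tall, 62 mm across at its widest 36 mm up, mouth 44 mm, flat underside 44 mm across, about 0.11 kg, loose. Origin at the centre of its underside, z up. At the start it stands in the middle of one of the coasters.
- gourd_black: Black round gourd cup with no foot: a ball-shaped bystander, 70 mm tall, 62 mm across at 36 mm up, mouth 44 mm, loose. Origin at the centre of its underside, z up. Stands in the row nearest the robot; stays where it is.
- gourd_red: Red round gourd cup with no foot: a ball-shaped bystander, 70 mm tall, 62 mm across at 36 mm up, mouth 44 mm, loose. Origin at the centre of its underside, z up. Stands in the row nearest the robot; stays where it is.
- coaster_black: round coaster whose rim is black, 110 mm across and 6 mm thick, fixed, with a cream inner disc 80 mm across flush with its top. Origin at the centre of its underside, z up; its top is at z = 6 mm. It lies in the row farther from the robot.
- coaster_red: round coaster whose rim is red, 110 mm across and 6 mm thick, fixed, with a cream inner disc 80 mm across flush with its top. Origin at the centre of its underside, z up; its top is at z = 6 mm. It lies in the row farther from the robot.
- coaster_amber: round coaster whose rim is amber (honey-orange), 110 mm across and 6 mm thick, fixed, with a cream inner disc 80 mm across flush with its top. Origin at the centre of its underside, z up; its top is at z = 6 mm. It lies in the row farther from the robot.
- tray: shallow open plywood tray, 180 mm along its x, 160 mm along its y, walls 6 mm thick and 30 mm high over all, inner floor 6 mm above its underside, fixed, empty at the start. Origin at the centre of its underside, z up; turned by up to 0.1 rad. It lies in the row of the coasters.
Mind the look-alikes: they are no part of the job. There is more than one size of the coaster_red; the one meant has the size given above. What is shaped like the gourd_amber but purple is not meant.

How it is judged:
By the outcome, as a careful person would: the job done as asked, in the order asked, and still so for the second after the job is handed in, with the robot touching nothing.
It also fails if it takes over 112 s, if anything falls off the work surface, if the arm or the gripper's body presses on something with over 40 N, if the wrist force passes 120 N, or if a joint passes its speed limit or range.

## Working session

There is one attempt and no reset: what is moved stays moved. The work goes in short steps, Python scripts to look and compute and a tool call to move; the robot and the scene stay as the last step left them, time stands still between calls to the robot, and variables do not carry over. Pictures are saved under pics/ and viewed, and the job is handed in when it is done.

Besides the shell and the picture viewer there is one more tool, called after ">>>" in YAML: its name, and indented under it one key for each argument. servo_tool: Moves the arm, as the interface text tells. Its arguments: {"type":"object","properties":{"plan":{"type":"array","items":{"type":"array","items":{"type":"array","items":{"type":"number"}}}}},"required":["plan"]}

```bash
mkdir -p pics
python3 - <<'E'
from cell import env
import cv2,json
o=env.get_obs()
print({k:o[k] for k in ('t','joints','eef_pos','ee_rot','force','finger_gap')})
for n in('top','scene'):
    cv2.imwrite(f'pics/{n}0.png',env.capture(n))
    p=env.camera_params(n);print(n,p)
E
```

```text
{'t': 0.0, 'joints': array([-1.22997721,  0.4683879 , -0.01162671,  1.60361945,  0.00600058,
        1.07136354, -0.05627001]), 'eef_pos': array([243.2517383 , 602.19494394, 238.63507767]), 'ee_rot': array([-0.92304576,  1.36809872,  0.92128833]), 'force': array([ 0.31088654, -0.66555866,  0.2268884 ]), 'finger_gap': 1.000567071841046}
top {'camera_matrix': array([[403.06466417,   0.        , 268.51453875],
       [  0.        , 403.06466417, 215.11756549],
       [  0.        ,   0.        ,   1.        ]]), 'dist': array([-0.07716172,  0.        ,  0.        ,  0.        ,  0.        ]), 'camera_from_world': array([[-3.85069558e-03, -9.99992573e-01,  1.59533673e-04,
         6.65767536e+01],
       [ 9.79256664e-01, -3.73852727e-03,  2.02589264e-01,
        -4.28512334e+02],
       [-2.02587163e-01,  9.36333995e-04,  9.79263787e-01,
        -8.61001165e+02],
       [ 0.00000000e+00,  0.00000000e+00,  0.00000000e+00,
         1.00000000e+00]])}
scene {'camera_matrix': array([[451.02037519,   0.        , 275.8957528 ],
       [  0.        , 451.02037519, 208.88518055],
       [  0.        ,   0.        ,   1.        ]]), 'dist': array([0.03963102, 0.        , 0.        , 0.        , 0.        ]), 'camera_from_world': array([[-2.37795946e-01,  9.71270405e-01,  9.32136730e-03,
         4.07278706e+01],
       [-5.67902357e-01, -1.46812077e-01,  8.09896985e-01,
         2.21964789e+02],
       [ 7.87997462e-01,  1.87296594e-01,  5.86498069e-01,
        -1.50784452e+03],
       [ 0.00000000e+00,  0.00000000e+00,  0.00000000e+00,
         1.00000000e+00]])}
```

View pics/top0.png

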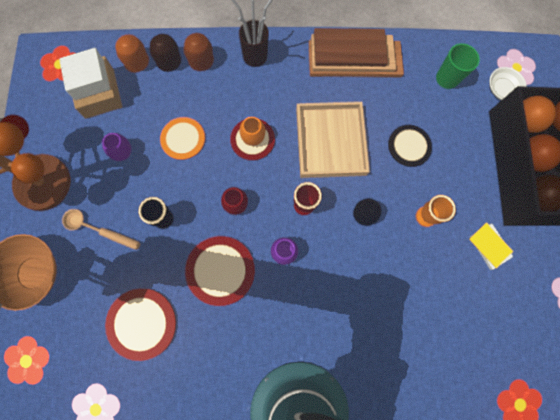

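View pics/scene0.png

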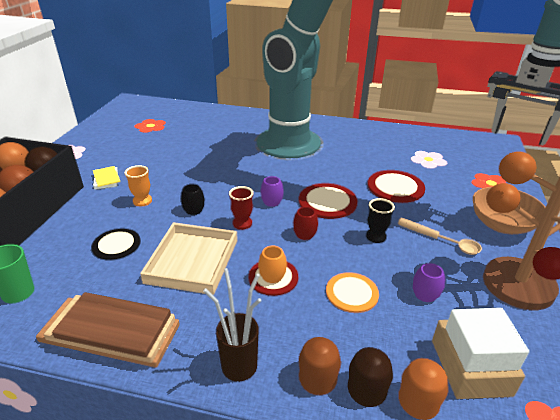

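The top view shows the amber coaster at (182,138), the red coaster with the amber gourd at (252,138), the tray at (333,138) and the black coaster at (410,145). In the near row are the black cup (152,211), red gourd (234,200), red cup (307,195), black gourd (368,212) and amber cup (440,208). The bigger red coasters and the purple gourds are decoys.

```bash
cat > h.py <<'E'
import numpy as np,cv2
def cam(n):
    from cell import env
    return env.camera_params(n)
def ray(p,uv):
    K=p['camera_matrix'];d=np.array(p['dist'],float)
    q=cv2.undistortPoints(np.array(uv,float).reshape(-1,1,2),K,d).reshape(-1,2)
    dc=np.c_[q[:,0],-q[:,1],-np.ones(len(q))]
    T=p['camera_from_world'];R=T[:3,:3];c=-R.T@T[:3,3]
    return c,dc@R
def onz(p,uv,z):
    c,d=ray(p,uv);s=(z-c[2])/d[:,2];return c+s[:,None]*d
def proj(p,X):
    X=np.atleast_2d(np.array(X,float));T=p['camera_from_world'];c=X@T[:3,:3].T+T[:3,3]
    c=c*[1,-1,-1]
    return cv2.projectPoints(c.reshape(-1,1,3),np.zeros(3),np.zeros(3),p['camera_matrix'],np.array(p['dist']))[0].reshape(-1,2)
E
python3 - <<'E'
import cv2
a=cv2.imread('pics/top0.png');
b=cv2.resize(a[90:240,90:290],None,fx=4,fy=4,interpolation=cv2.INTER_CUBIC);cv2.imwrite('pics/t0a.png',b)
b=cv2.resize(a[90:240,280:480],None,fx=4,fy=4,interpolation=cv2.INTER_CUBIC);cv2.imwrite('pics/t0b.png',b)
E
```

```text
(no output)
```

View pics/t0a.png

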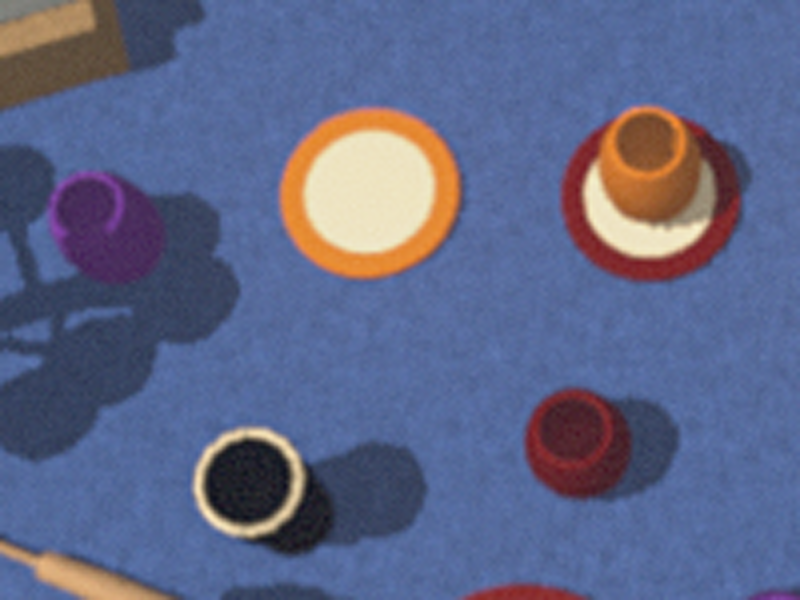

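View pics/t0b.png

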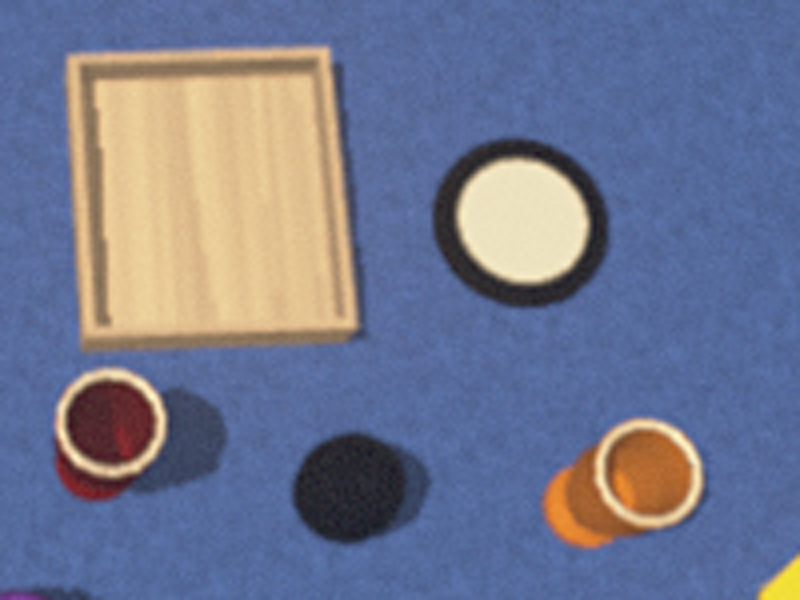

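```bash
cat > meas.py <<'E'
import sys,numpy as np,cv2
from h import *
def cream(im):
    h=cv2.cvtColor(im,cv2.COLOR_BGR2HSV)
    return cv2.inRange(h,(15,20,150),(35,130,255))
def nonblue(im):
    h=cv2.cvtColor(im,cv2.COLOR_BGR2HSV)
    return 255-cv2.inRange(h,(100,60,20),(128,255,255))
def fits(m,amin=60):
    cs,_=cv2.findContours(m,cv2.RETR_EXTERNAL,cv2.CHAIN_APPROX_NONE)
    out=[]
    for c in cs:
        if len(c)<20 or cv2.contourArea(c)<amin: continue
        e=cv2.fitEllipse(cv2.convexHull(c) if len(cv2.convexHull(c))>=5 else c)
        out.append(e)
    return out
E
python3 - <<'E'
from meas import *
for n in('top','scene'):
    im=cv2.imread(f'pics/{n}0.png');p=cam(n)
    print(n)
    for e in sorted(fits(cream(im)),key=lambda e:e[0][0]):
        (u,v),ax,an=e
        print(np.round([u,v,*ax,an],1),'z6',onz(p,[(u,v)],6)[0][:2].round(1),'z95',onz(p,[(u,v)],95)[0][:2].round(1))
E
```

```text
top
[ 76.2 219.7  18.4  25.  111.8] z6 [427.2 522.3] z95 [409.7 478.3]
[92.7 98.5  9.4 49.8 73.9] z6 [741.9 512. ] z95 [694.  469.1]
[ 95.1 409.4  12.2  13.2  16.6] z6 [  2.1 447.6] z95 [ 25.6 410.8]
[116.9 237.3   6.8  55.3 111.6] z6 [384.9 420.1] z95 [371.5 386. ]
[139.6 324.1  50.3  53.   27. ] z6 [187.7 355.5] z95 [193.3 327.6]
[151.9 210.   25.8  27.3  44.4] z6 [450.  340.5] z95 [430.3 314. ]
[181.8 137.5  30.6  33.1  70.3] z6 [631.9 276.9] z95 [594.7 256.5]
[219.4 270.2  48.6  51.1  21.8] z6 [308.7 177.4] z95 [302.6 166.7]
[251.9 139.1  28.4  31.7  88.5] z6 [626.5 104.9] z95 [589.8 101.1]
[307.5 195.2  26.2  27.  110.2] z6 [484.3 -27.6] z95 [461.3 -18.6]
[326.4  60.   29.6  65.7 170.2] z6 [844.7 -86.1] z95 [787.  -71.5]
[332.4 141.5  77.4 111.7 174.5] z6 [619.9 -91.9] z95 [583.8 -76.7]
[410.1 144.8  30.2  33.2 122.2] z6 [ 612.  -284.1] z95 [ 576.7 -250.4]
[441.8 207.9  25.4  27.3 127.9] z6 [ 452.5 -348.4] z95 [ 432.6 -308.5]
[473.  114.7  59.2 187.1   0. ] z6 [ 694.8 -455.1] z95 [ 651.5 -405. ]
scene
[ 61.9 316.2   8.9  57.2  40.1] z6 [ 838.9 -268.3] z95 [ 900.7 -199. ]
[ 93.3 
[... 258 characters left out ...]
563.9  -508.3]
[270.9 272.   25.2  33.5  50.6] z6 [619.8  98.4] z95 [709.5 121. ]
[327.6 198.6  23.7  42.4  94.3] z6 [304.1 177.7] z95 [434.1 190.2]
[381.3 205.3  14.6  25.7  98.5] z6 [299.4 321.5] z95 [430.  315.6]
[419.1 227.8   7.7  51.  110.8] z6 [374.5 417.9] z95 [495.5 399.8]
[427.  104.1  41.7 168.4  95.3] z6 [-434.   455.1] z95 [-209.9  432.2]
[443.7  26.3  31.9 184.   94.8] z6 [-1649.3   575.1] z95 [-1270.3   536.9]
[465.9 244.3  13.6  32.3 111.6] z6 [412.1 524.6] z95 [528.3 492.9]
[495.5 373.4   9.7  72.7  87.8] z6 [766.  540.7] z95 [837.1 506.9]
[524.5 115.   41.1  60.   79.5] z6 [-415.   798.2] z95 [-193.4  731.5]
[556.9 165.9   9.1  22.5 157.9] z6 [-41.7 821.8] z95 [132.4 752.1]
```

Run:
```python
from meas import *
from scipy.spatial.transform import Rotation as R
from cell import env
o=env.get_obs();print(R.from_rotvec(o['ee_rot']).as_matrix().round(3))
for n,box in(('top',(222,110,282,165)),('scene',(235,235,310,300))):
    im=cv2.imread(f'pics/{n}0.png');p=cam(n)
    h=cv2.cvtColor(im,cv2.COLOR_BGR2HSV)
    red=cv2.inRange(h,(170,120,60),(180,255,255))|cv2.inRange(h,(0,120,60),(5,255,255))
    amb=cv2.inRange(h,(6,140,80),(20,255,255))
    x0,y0,x1,y1=box
    for nm,m in(('red',red),('amb',amb)):
        k=np.zeros_like(m);k[y0:y1,x0:x1]=m[y0:y1,x0:x1]
        k=cv2.morphologyEx(k,cv2.MORPH_OPEN,np.ones((2,2)))
        pts=cv2.findNonZero(k);hu=cv2.convexHull(pts);e=cv2.fitEllipse(hu)
        x,y,w,hh=cv2.boundingRect(pts)
        print(n,nm,np.round([*e[0],*e[1]],1),(x,y,w,hh),'z6',onz(p,[e[0]],6)[0][:2].round(1),'z41',onz(p,[e[0]],41)[0][:2].round(1))
p=cam('top')
print('mouth z76',onz(p,[(250.9,125.3)],76).round(1))
print('gourds',onz(p,[(234.6,200.5),(367.5,211.8)],36).round(1))
c=np.array([[67,55],[330,47],[357,335],[83,345]])/4+[280,90]
print('tray top corners',onz(p,c,30).round(1), onz(p,c,30).mean(0).round(1))
im=cv2.imread('pics/scene0.png')
cv2.imwrite('pics/s0.png',cv2.resize(im[150:310,80:400],None,fx=2.5,fy=2.5,interpolation=cv2.INTER_CUBIC))
```

```text
[[-0.    -0.927  0.375]
 [-0.001  0.375  0.927]
 [-1.    -0.    -0.002]]
top red [253.1 140.   40.9  43.7] (232, 123, 44, 38) z6 [624.2 101.8] z41 [609.8 100.4]
top amb [252.8 131.4  25.1  28.1] (240, 118, 26, 28) z6 [646.6 102.6] z41 [631.4 101.2]
scene red [283.7 265.4  48.8  75.7] (250, 236, 61, 61) z6 [592. 121.] z41 [628.7 128.8]
scene amb [273.2 265.   28.   37.3] (259, 247, 29, 37) z6 [596.5  97.7] z41 [632.9 106.6]
mouth z76 [[631.2 104.3  76. ]]
gourds [[ 464.8  142.2   36. ]
 [ 437.3 -160.7   36. ]]
tray top corners [[ 708.3   -4.9   30. ]
 [ 714.2 -166.3   30. ]
 [ 529.7 -171.5   30. ]
 [ 523.8  -10.5   30. ]] [619.  -88.3  30. ]
```

View pics/s0.png

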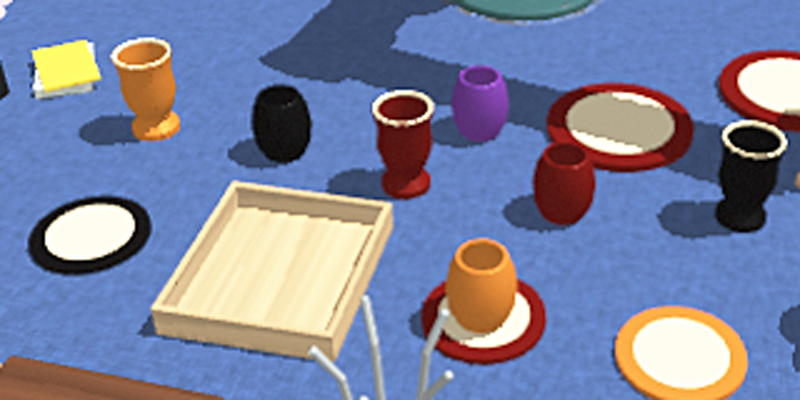

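The scene view shows the cups as flared goblets with the rim as the widest part. The cup rims agree across both views to about 2 mm. The gourd is at about (631,103), the tray centre is (619,-88), and the red coaster is near (627,102). I'm moving above the gourd with the jaws turned along world y.

>>> servo_tool:
  plan:
    - [[0, -4.6, -2.7, -0.04, 0, 0, 0], [0, -9.1, -5.3, -0.08, 0, 0, 0], [0, -13.7, -8, -0.12, 0, 0, 0], [0, -18.2, -10.6, -0.16, 0, 0, 0], [0, -22.8, -13.3, -0.2, 0, 0, 0], [0, -27.4, -15.9, -0.24, 0, 0, 0], [0, -31.9, -18.6, -0.28, 0, 0, 0], [0, -36.5, -21.2, -0.32, 0, 0, 0], [0, -41, -23.9, -0.36, 0, 0, 0], [0, -45.6, -26.5, -0.384, 0, 0, 0], [0, -50.1, -29.2, -0.384, 0, 0, 0], [0, -54.7, -31.8, -0.384, 0, 0, 0]]

```text
t: 1.6
eef_pos: [632.1, 101.6, 239.2]
ee_rot: [-1.209, 1.21, 1.21]
force: [0.3, -0.4, -0.1]
finger_gap: 0.999
```

>>> servo_tool:
  plan:
    - [[0, 0, 0, 0, 0, 0, 0], [0, 0, 0, 0, 0, 0, 0]]

```text
t: 1.85
eef_pos: [630.9, 103.6, 238.9]
ee_rot: [-1.208, 1.21, 1.211]
force: [-0.2, 0.7, -1.1]
finger_gap: 1.0
```

```bash
cat > st.py <<'E'
from cell import env
from scipy.spatial.transform import Rotation as R
def st():
    o=env.get_obs();print('t',o['t'],'pos',o['eef_pos'].round(1),'F',o['force'].round(1),'gap',round(o['finger_gap'],3),'q',o['joints'].round(2));print(R.from_rotvec(o['ee_rot']).as_matrix().round(3).tolist())
E
python3 - <<'E'
from st import *;import cv2
st();p=env.camera_params('wrist');print(p)
cv2.imwrite('pics/w1.png',env.capture('wrist'))
E
```

```text
t 1.85 pos [630.9 103.6 238.9] F [-0.2  0.7 -1.1] gap 1.0 q [-0.32  0.45  0.14  1.64 -0.07  1.06  1.41]
[[-0.002, -1.0, -0.0], [0.0, -0.0, 1.0], [-1.0, 0.002, 0.0]]
{'camera_matrix': array([[344.41887564,   0.        , 276.49100975],
       [  0.        , 344.41887564, 211.32163832],
       [  0.        ,   0.        ,   1.        ]]), 'dist': array([-0.06163877,  0.        ,  0.        ,  0.        ,  0.        ]), 'camera_from_world': array([[-3.09676789e-04,  9.99999671e-01,  7.49704258e-04,
        -1.03824635e+02],
       [-9.58129805e-01, -8.20446251e-05, -2.86334193e-01,
         6.37883273e+02],
       [-2.86334037e-01, -8.06985048e-04,  9.58129515e-01,
        -2.10537628e+02],
       [ 0.00000000e+00,  0.00000000e+00,  0.00000000e+00,
         1.00000000e+00]])}
```

View pics/w1.png

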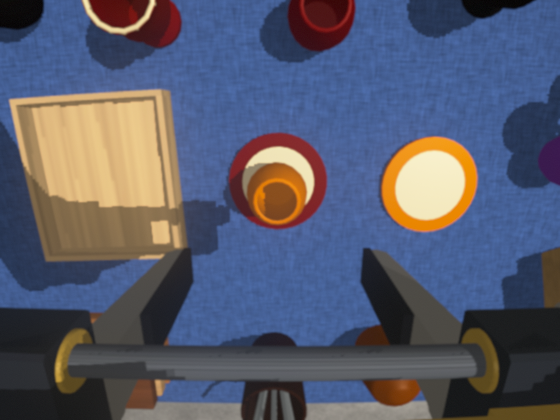

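The wrist view shows the gourd mouth near (278,200) and the red coaster rim centred near (278,181).

Run:
```python
from meas import *
p=cam('wrist')
im=cv2.imread('pics/w1.png');h=cv2.cvtColor(im,cv2.COLOR_BGR2HSV)
red=cv2.inRange(h,(170,120,60),(180,255,255))|cv2.inRange(h,(0,120,60),(5,255,255))
k=np.zeros_like(red);k[125:235,222:335]=red[125:235,222:335]
hu=cv2.convexHull(cv2.findNonZero(cv2.morphologyEx(k,cv2.MORPH_OPEN,np.ones((2,2)))));e=cv2.fitEllipse(hu);print(e,onz(p,[e[0]],6))
print('mouth',onz(p,[(278,200)],76))
for e in fits(cream(im)): print(np.round([*e[0],*e[1]],1),onz(p,[e[0]],6)[0].round(1))
c=[(12,99),(170,91),(187,246),(47,260)]
q=onz(p,c,30);print(q.round(1),q.mean(0))
```

```text
((278.4873352050781, 181.38003540039062), (94.92974090576172, 96.71061706542969), 94.22885131835938) [[628.86480233 107.20259727   6.        ]]
mouth [[631.95233809 106.30026674  76.        ]]
[337.  409.4   9.3  35.9] [958.7 192.    6. ]
[370.6 406.7   8.5  28.5] [954.5 239.8   6. ]
[408.6 407.8   9.8  46.8] [958.5 295.6   6. ]
[158.6 386.4   7.8  15.8] [918.6 -58.6   6. ]
[176.  234.8   9.4  32. ] [692.8 -13.3   6. ]
[160.1 231.7  22.   30.8] [689.1 -31.8   6. ]
[429.6 184.7  65.3  73.4] [632. 279.   6.]
[278.3 180.4  67.3  70.2] [627.8 107.    6. ]
[105.5 144.4 134.8 201.1] [587.1 -83.7   6. ]
[118.2  -5.8  72.8  78.8] [437.7 -53.5   6. ]
[[ 5.372e+02 -1.657e+02  3.000e+01]
 [ 5.331e+02 -1.000e-01  3.000e+01]
 [ 6.971e+02  5.400e+00  3.000e+01]
 [ 7.159e+02 -1.607e+02  3.000e+01]] [620.83293607 -80.25095852  30.        ]
```

>>> servo_tool:
  plan:
    - [[4, 0, 0.1, 0, 0, 0, 0], [8, 0, 0.1, 0, 0, 0, 0], [12, 0, 0.1, 0, 0, 0, 0], [15, 0, 0.1, 0, 0, 0, 0], [17, 0, 0.1, 0, 0, 0, 0], [18.4, 0, 0.1, 0, 0, 0, 0], [19, 0, 0.1, 0, 0, 0, 0], [19, 0, 0.1, 0, 0, 0, 0]]

```text
t: 2.9
eef_pos: [631.8, 104.1, 49.9]
ee_rot: [-1.209, 1.209, 1.209]
force: [0.3, 0.0, 0.2]
finger_gap: 1.002
```

>>> servo_tool:
  plan:
    - [[0, 0, 0, 0, 0, 0, 0.2], [0, 0, 0, 0, 0, 0, 0.3], [0, 0, 0, 0, 0, 0, 0.35], [0, 0, 0, 0, 0, 0, 0.4], [0, 0, 0, 0, 0, 0, 0.5], [0, 0, 0, 0, 0, 0, 0.6], [0, 0, 0, 0, 0, 0, 0.6], [0, 0, 0, 0, 0, 0, 0.6]]

```text
t: 3.9
eef_pos: [631.8, 104.0, 50.0]
ee_rot: [-1.209, 1.209, 1.209]
force: [-0.9, -0.3, 5.4]
finger_gap: 0.66
```

>>> servo_tool:
  plan:
    - [[-1, 0, 0, 0, 0, 0, 0.6], [-2.5, 0, 0, 0, 0, 0, 0.6], [-5, 0, 0, 0, 0, 0, 0.6], [-8, 0, 0, 0, 0, 0, 0.6], [-8, 0, 0, 0, 0, 0, 0.6]]

```text
t: 4.53
eef_pos: [633.4, 104.3, 132.8]
ee_rot: [-1.211, 1.204, 1.206]
force: [-0.4, -0.0, -1.1]
finger_gap: 0.658
```

Run:
```python
from st import *;import cv2
st()
a=env.capture('wrist');b=env.capture('scene')
import numpy as np
cv2.imwrite('pics/w2.png',a);cv2.imwrite('pics/s2.png',b)
```

```text
t 4.525 pos [633.4 104.3 132.8] F [-0.4 -0.  -1.1] gap 0.658 q [-0.31  0.57  0.12  1.72 -0.09  0.86  1.43]
[[0.006, -1.0, -0.0], [0.001, -0.0, 1.0], [-1.0, -0.006, 0.001]]
```

View pics/s2.png

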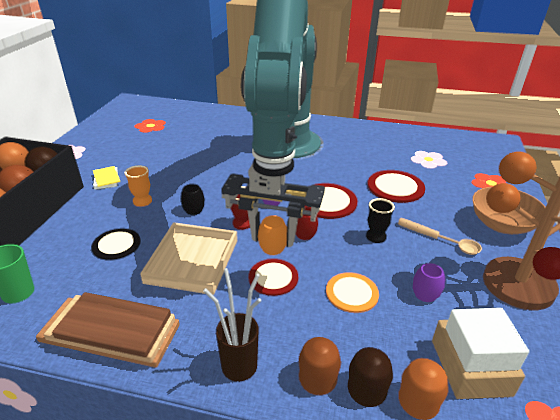

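View pics/w2.png

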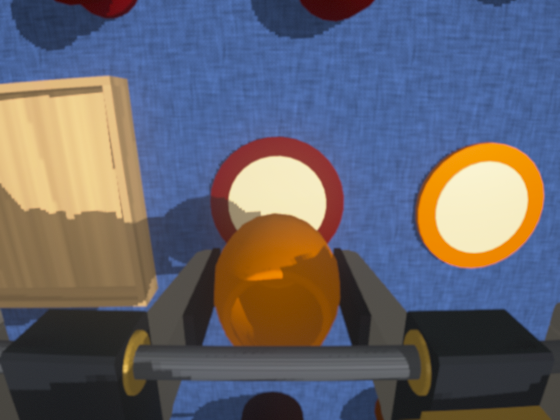

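>>> servo_tool:
  plan:
    - [[0, 0.3, -3, 0, 0, 0, 0.6], [0, 0.6, -8, 0, 0, 0, 0.6], [0, 0.9, -13, 0, 0, 0, 0.6], [0, 1.2, -17, 0, 0, 0, 0.6], [0, 1.2, -19, 0, 0, 0, 0.6], [0, 1.2, -19, 0, 0, 0, 0.6], [2.5, 1.2, -19, 0, 0, 0, 0.6], [5, 1.2, -19, 0, 0, 0, 0.6], [6.8, 1.2, -19, 0, 0, 0, 0.6], [7.5, 1.2, -19, 0, 0, 0, 0.6], [7.8, 1.2, -19, 0, 0, 0, 0.6], [7.8, 1.2, -19, 0, 0, 0, 0.6]]

```text
t: 6.12
eef_pos: [620.0, -85.9, 52.1]
ee_rot: [-1.21, 1.208, 1.209]
force: [-0.5, 0.1, -0.5]
finger_gap: 0.654
```

>>> servo_tool:
  plan:
    - [[0.1, 0, 0, 0, 0, 0, 0.6], [0.1, 0, 0, 0, 0, 0, 0.6]]

```text
t: 6.38
eef_pos: [619.8, -86.1, 51.0]
ee_rot: [-1.21, 1.209, 1.209]
force: [0.1, 0.2, -0.6]
finger_gap: 0.658
```

Run:
```python
from st import *;import cv2
st()
b=env.capture('scene')
cv2.imwrite('pics/s3.png',cv2.resize(b[180:320,100:300],None,fx=4,fy=4))
```

```text
t 6.375 pos [619.8 -86.1  51. ] F [ 0.1  0.2 -0.6] gap 0.658 q [-0.01  0.66  0.13  1.79 -0.12  0.7   1.75]
[[0.001, -1.0, 0.0], [-0.0, 0.0, 1.0], [-1.0, -0.001, -0.0]]
```

View pics/s3.png

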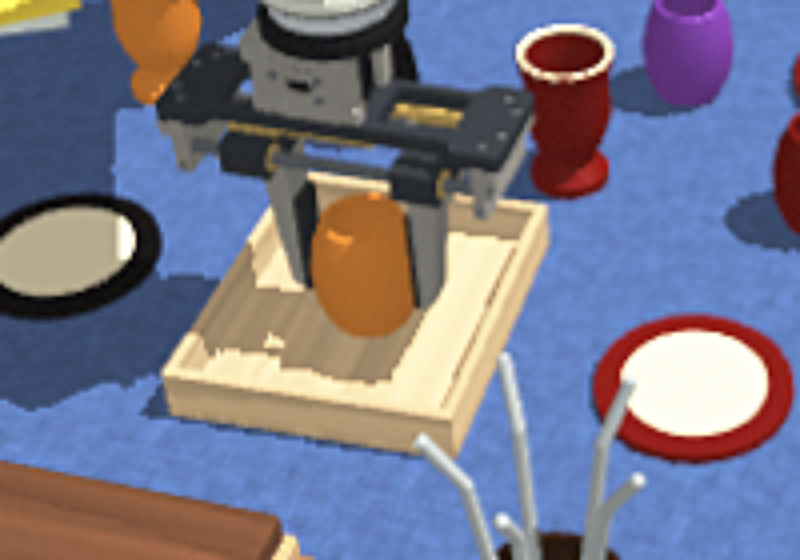

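>>> servo_tool:
  plan:
    - [[0.1, 0, 0, 0, 0, 0, 0.6], [0.15, 0, 0, 0, 0, 0, 0.6], [0.15, 0, 0, 0, 0, 0, 0.6]]

```text
t: 6.8
eef_pos: [619.8, -86.1, 49.9]
ee_rot: [-1.209, 1.209, 1.209]
force: [-2.0, 0.9, 5.7]
finger_gap: 0.657
```

Contact reads about 6 N. I'm opening partway, since the walls are close, then lifting.

>>> servo_tool:
  plan:
    - [[0, 0, 0, 0, 0, 0, 0.3], [0, 0, 0, 0, 0, 0, 0.22], [0, 0, 0, 0, 0, 0, 0.18], [0, 0, 0, 0, 0, 0, 0.18], [-1, 0, 0, 0, 0, 0, 0.18], [-4, 0, 0, 0, 0, 0, 0.18], [-8, 0, 0, 0, 0, 0, 0.15], [-13, 0, 0, 0, 0, 0, 0], [-18, 0, 0, 0, 0, 0, 0], [-18, 0, 0, 0, 0, 0, 0]]

```text
t: 8.05
eef_pos: [622.1, -86.5, 234.6]
ee_rot: [-1.214, 1.203, 1.202]
force: [-0.3, 0.4, -0.4]
finger_gap: 1.001
```

>>> servo_tool:
  plan:
    - [[0, 5, 1, 0, 0, 0, 0], [0, 10, 3, 0, 0, 0, 0], [0, 15, 5, 0, 0, 0, 0], [0, 18.8, 6.7, 0, 0, 0, 0], [0, 18.8, 6.7, 0, 0, 0, 0], [0, 18.8, 6.7, 0, 0, 0, 0]]

```text
t: 8.8
eef_pos: [432.1, -19.2, 229.2]
ee_rot: [-1.21, 1.209, 1.209]
force: [0.4, 0.7, 0.5]
finger_gap: 1.001
```

Run:
```python
from st import *;import cv2
from meas import *
st()
p=cam('wrist');a=env.capture('wrist');cv2.imwrite('pics/w4.png',a);cv2.imwrite('pics/s4.png',env.capture('scene'))
for e in fits(cream(a)): print(np.round([*e[0],*e[1]],1),'z6',onz(p,[e[0]],6)[0].round(1),'z95',onz(p,[e[0]],95)[0].round(1))
```

```text
t 8.8 pos [432.1 -19.2 229.2] F [0.4 0.7 0.5] gap 1.001 q [-0.15  0.11  0.12  2.13 -0.02  0.91  1.55]
[[0.001, -1.0, -0.0], [-0.0, -0.0, 1.0], [-1.0, -0.001, -0.0]]
[248.4 383.3   6.7  56.3] z6 [703.7 -56.6   6. ] z95 [618.7 -47.5  95. ]
[185.1 386.4  15.   36.3] z6 [ 710.3 -142.6    6. ] z95 [ 623.7 -112.8   95. ]
[224.7 390.2  33.1 149.8] z6 [715.8 -89.1   6. ] z95 [627.8 -72.2  95. ]
[365.6 335.1  42.1  49.6] z6 [627.   94.2   6. ] z95 [560.5  66.9  95. ]
[ 69.6 312.2  27.9  52.7] z6 [ 596.1 -280.9    6. ] z95 [ 537.1 -217.7   95. ]
[230.6 315.   83.7 151.7] z6 [596.8 -75.8   6. ] z95 [537.6 -62.1  95. ]
[278.4 240.6  62.5  65.3] z6 [497.8 -16.8   6. ] z95 [462.5 -17.3  95. ]
[469.8  66.1 107.3 122.1] z6 [307.9 178.4   6. ] z95 [318.5 130.7  95. ]
```

View pics/w4.png

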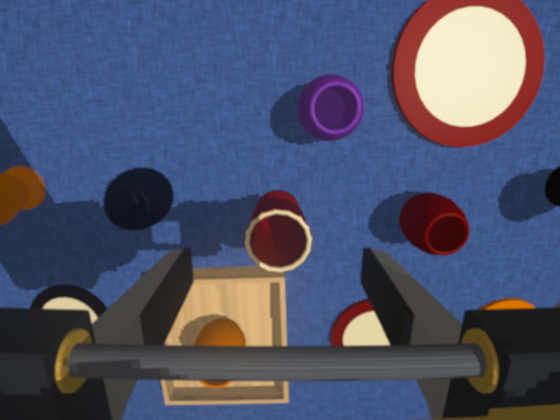

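View pics/s4.png

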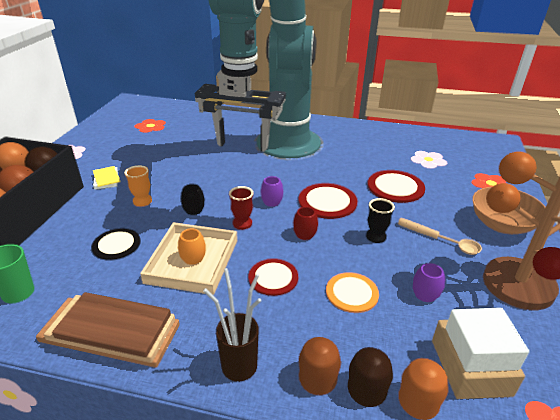

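The gourd stands in the tray. The red cup rim measures (462,-18), so I'm grasping it around the bowl.

>>> servo_tool:
  plan:
    - [[2, -3, 0.1, 0, 0, 0, 0], [5, -3, 0.1, 0, 0, 0, 0], [9, -3, 0.1, 0, 0, 0, 0], [12.5, -3, 0.1, 0, 0, 0, 0], [14.5, -3, 0.1, 0, 0, 0, 0], [15.5, -3, 0.1, 0, 0, 0, 0], [15.5, -3, 0.1, 0, 0, 0, 0]]

```text
t: 9.78
eef_pos: [461.6, -18.4, 73.5]
ee_rot: [-1.209, 1.21, 1.21]
force: [0.0, -0.2, -0.1]
finger_gap: 1.002
```

>>> servo_tool:
  plan:
    - [[0, 0, 0, 0, 0, 0, 0.2], [0, 0, 0, 0, 0, 0, 0.3], [0, 0, 0, 0, 0, 0, 0.35], [0, 0, 0, 0, 0, 0, 0.4], [0, 0, 0, 0, 0, 0, 0.5], [0, 0, 0, 0, 0, 0, 0.6], [0, 0, 0, 0, 0, 0, 0.6], [0, 0, 0, 0, 0, 0, 0.6]]

```text
t: 10.78
eef_pos: [461.9, -18.1, 74.5]
ee_rot: [-1.21, 1.209, 1.209]
force: [-1.0, -0.9, 6.0]
finger_gap: 0.629
```

>>> servo_tool:
  plan:
    - [[-1, 0, 0, 0, 0, 0, 0.6], [-3, 0, 0, 0, 0, 0, 0.6], [-5, 0, 0, 0, 0, 0, 0.6], [-6, 0, 0, 0, 0, 0, 0.6], [-6, 0, 0, 0, 0, 0, 0.6]]

```text
t: 11.4
eef_pos: [461.8, -18.0, 134.6]
ee_rot: [-1.21, 1.208, 1.208]
force: [-0.3, -0.3, -0.5]
finger_gap: 0.628
```

Run:
```python
from st import *;import cv2
st()
b=env.capture('scene')
cv2.imwrite('pics/s5.png',cv2.resize(b[120:280,150:350],None,fx=3.7,fy=3.7))
```

```text
t 11.4 pos [461.8 -18.  134.6] F [-0.3 -0.3 -0.5] gap 0.628 q [-0.14  0.31  0.12  2.14 -0.06  0.69  1.59]
[[0.001, -1.0, -0.0], [0.0, -0.0, 1.0], [-1.0, -0.001, 0.0]]
```

View pics/s5.png

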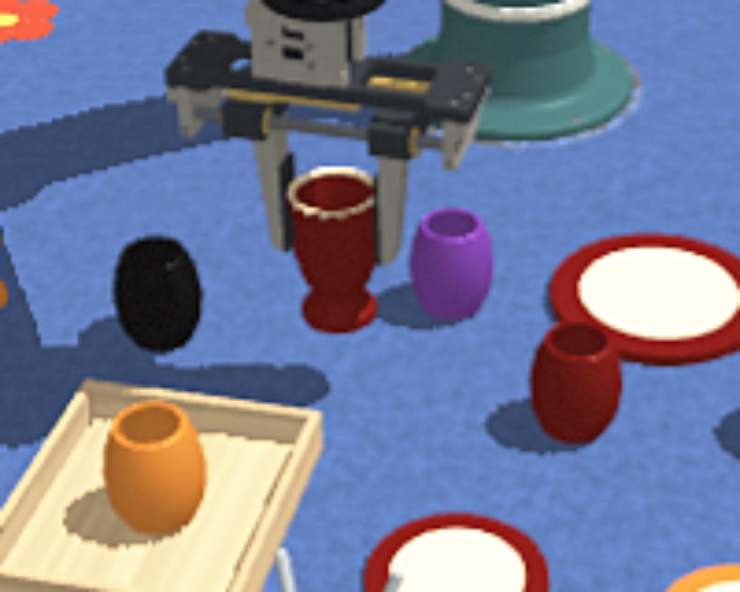

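Run:
```python
from meas import *
from cell import env
p=cam('scene');im=cv2.imread('pics/s4.png')
for e in fits(cream(im)): 
    if 80<e[0][0]<400 and e[0][1]<310: print('s',np.round([*e[0],*e[1]],1),onz(p,[e[0]],6)[0].round(1),onz(p,[e[0]],95)[0].round(1))
p=cam('top');im=env.capture('top');cv2.imwrite('pics/top5.png',im)
for e in fits(cream(im)):
    if 100<e[0][1]<250: print('t',np.round([*e[0],*e[1]],1),onz(p,[e[0]],6)[0].round(1),onz(p,[e[0]],95)[0].round(1))
```

```text
s [189.9 257.9  79.7 102.4] [620.6 -92.3   6. ] [710.3 -45.5  95. ]
s [381.4 205.3  14.6  25.3] [299.3 321.5   6. ] [429.9 315.7  95. ]
s [135.7 171.   11.6  23.1] [ 304.1 -394.1    6. ] [ 434.1 -308.7   95. ]
t [117.6 237.8   6.8  49.3] [383.8 418.1   6. ] [370.5 384.2  95. ]
t [ 80.6 228.1  21.4  42.9] [406.9 509.6   6. ] [391.3 466.9  95. ]
t [151.8 210.   26.   27.3] [450.  340.5   6. ] [430.3 314.1  95. ]
t [410.2 144.6  29.9  33.2] [ 612.4 -284.2    6. ] [ 577.  -250.5   95. ]
t [252.1 138.3  30.1  32.3] [628.6 104.4   6. ] [591.7 100.6  95. ]
t [181.9 137.5  30.6  33.3] [631.9 276.9   6. ] [594.6 256.5  95. ]
t [558.7 148.1  80.9 365.7] [ 608.  -674.7    6. ] [ 573.1 -603.3   95. ]
```

>>> servo_tool:
  plan:
    - [[0, -3, 2.2, 0, 0, 0, 0.6], [0, -7, 5.2, 0, 0, 0, 0.6], [0, -11, 8.2, 0, 0, 0, 0.6], [0, -14.5, 10.8, 0, 0, 0, 0.6], [0, -16.7, 12.3, 0, 0, 0, 0.6], [0, -16.7, 12.3, 0, 0, 0, 0.6], [2, -16.7, 12.3, 0, 0, 0, 0.6], [4, -16.7, 12.3, 0, 0, 0, 0.6], [4.9, -16.7, 12.3, 0, 0, 0, 0.6], [5.2, -16.7, 12.3, 0, 0, 0, 0.6], [5.3, -16.7, 12.3, 0, 0, 0, 0.6], [5.4, -16.7, 12.3, 0, 0, 0, 0.6]]

```text
t: 13.0
eef_pos: [629.0, 105.0, 80.7]
ee_rot: [-1.21, 1.208, 1.209]
force: [0.2, -0.5, 0.0]
finger_gap: 0.626
```

>>> servo_tool:
  plan:
    - [[0, 0, 0, 0, 0, 0, 0.6]]

```text
t: 13.12
eef_pos: [628.9, 105.1, 80.7]
ee_rot: [-1.21, 1.208, 1.209]
force: [0.8, -0.2, -0.7]
finger_gap: 0.627
```

>>> servo_tool:
  plan:
    - [[0.05, 0, 0, 0, 0, 0, 0.6], [0.1, 0, 0, 0, 0, 0, 0.6], [0.1, 0, 0, 0, 0, 0, 0.6]]

```text
t: 13.5
eef_pos: [629.3, 105.1, 80.6]
ee_rot: [-1.21, 1.207, 1.208]
force: [-1.6, -0.1, 7.3]
finger_gap: 0.626
```

Run:
```python
from st import *;import cv2
st()
b=env.capture('scene')
cv2.imwrite('pics/s6.png',cv2.resize(b[170:320,180:370],None,fx=4,fy=4))
```

```text
t 13.5 pos [629.3 105.1  80.6] F [-1.6 -0.1  7.3] gap 0.626 q [-0.28  0.63  0.09  1.74 -0.08  0.76  1.42]
[[0.002, -1.0, -0.0], [0.0, -0.0, 1.0], [-1.0, -0.002, 0.0]]
```

View pics/s6.png

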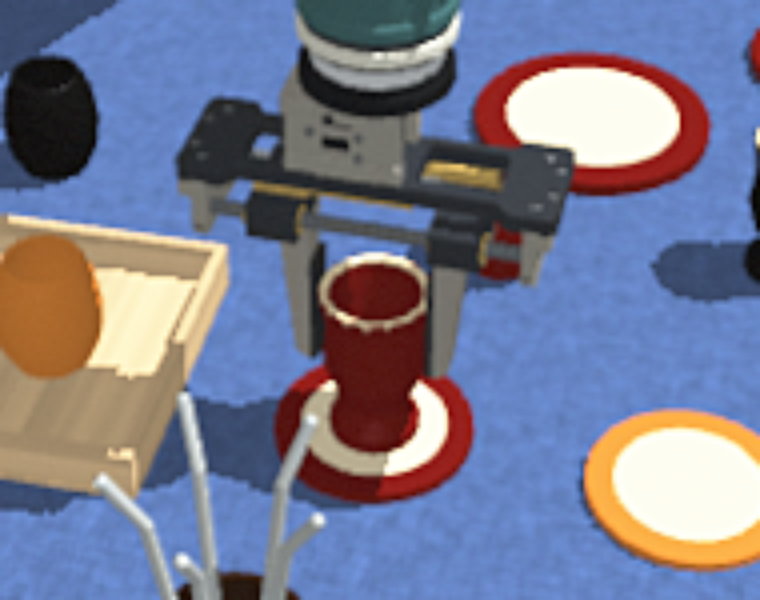

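Contact is made and the cup is centred on the cream disc. Releasing and going on to the black cup.

>>> servo_tool:
  plan:
    - [[-0.05, 0, 0, 0, 0, 0, 0.3], [-0.05, 0, 0, 0, 0, 0, 0.15], [-0.05, 0, 0, 0, 0, 0, 0], [-0.05, 0, 0, 0, 0, 0, 0], [-0.05, 0, 0, 0, 0, 0, 0], [-2, 0, 0, 0, 0, 0, 0], [-6, 0, 0, 0, 0, 0, 0], [-11, 0, 0, 0, 0, 0, 0], [-15.5, 0, 0, 0, 0, 0, 0], [-15.5, 0, 0, 0, 0, 0, 0]]

```text
t: 14.8
eef_pos: [631.1, 105.3, 240.2]
ee_rot: [-1.212, 1.2, 1.203]
force: [-0.3, -0.8, -0.5]
finger_gap: 0.999
```

>>> servo_tool:
  plan:
    - [[0, 4, 4, 0, 0, 0, 0], [0, 8, 8, 0, 0, 0, 0], [0, 12, 12.5, 0, 0, 0, 0], [0, 16, 17, 0, 0, 0, 0], [0, 19.9, 21, 0, 0, 0, 0], [0, 19.9, 21, 0, 0, 0, 0], [0, 19.9, 21, 0, 0, 0, 0]]

```text
t: 15.68
eef_pos: [429.8, 314.3, 234.1]
ee_rot: [-1.21, 1.209, 1.209]
force: [0.3, -0.6, -0.2]
finger_gap: 1.002
```

Run:
```python
from st import *;import cv2
from meas import *
st()
p=cam('wrist');a=env.capture('wrist');cv2.imwrite('pics/w7.png',a)
for e in fits(cream(a)): print(np.round([*e[0],*e[1]],1),'z6',onz(p,[e[0]],6)[0].round(1),'z95',onz(p,[e[0]],95)[0].round(1))
```

```text
t 15.675 pos [429.8 314.3 234.1] F [ 0.3 -0.6 -0.2] gap 1.002 q [-0.69  0.28 -0.    1.9   0.    0.97  0.87]
[[0.0, -1.0, 0.0], [-0.001, 0.0, 1.0], [-1.0, -0.0, -0.001]]
[247.9 334.5  42.6  62.6] z6 [626.5 277.8   6. ] z95 [560.5 286.6  95. ]
[ 96.1 315.9   6.2  21.2] z6 [601.6  83.6   6. ] z95 [541.5 138.6  95. ]
[  8.3 296.3  25.5  44.3] z6 [575.9 -30.4   6. ] z95 [521.9  51.8  95. ]
[277.4 206.5  64.9  67.4] z6 [456.1 315.4   6. ] z95 [430.7 315.2  95. ]
[410.7 157.5  70.4 175.4] z6 [400.4 461.1   6. ] z95 [388.3 426.2  95. ]
[142.5  67.4 110.1 121. ] z6 [307.8 177.2   6. ] z95 [317.7 209.9  95. ]
```

View pics/w7.png

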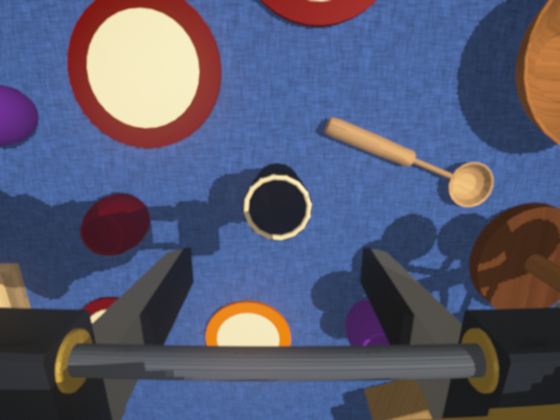

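>>> servo_tool:
  plan:
    - [[5, -0.1, 0.1, 0, 0, 0, 0], [9, -0.1, 0.1, 0, 0, 0, 0], [13, -0.1, 0.1, 0, 0, 0, 0], [15, -0.1, 0.1, 0, 0, 0, 0], [15.9, -0.1, 0.1, 0, 0, 0, 0], [15.9, -0.1, 0.1, 0, 0, 0, 0]]

```text
t: 16.48
eef_pos: [431.2, 315.1, 74.9]
ee_rot: [-1.208, 1.211, 1.208]
force: [0.1, -0.6, 0.6]
finger_gap: 1.0
```

>>> servo_tool:
  plan:
    - [[0, 0, 0, 0, 0, 0, 0.2], [0, 0, 0, 0, 0, 0, 0.3], [0, 0, 0, 0, 0, 0, 0.35], [0, 0, 0, 0, 0, 0, 0.4], [0, 0, 0, 0, 0, 0, 0.5], [0, 0, 0, 0, 0, 0, 0.6], [0, 0, 0, 0, 0, 0, 0.6], [0, 0, 0, 0, 0, 0, 0.6]]

```text
t: 17.48
eef_pos: [430.9, 316.0, 75.5]
ee_rot: [-1.209, 1.209, 1.209]
force: [-0.3, -2.1, 6.0]
finger_gap: 0.635
```

>>> servo_tool:
  plan:
    - [[-1, 0, 0, 0, 0, 0, 0.6], [-4, 0, 0, 0, 0, 0, 0.6], [-7.5, 0, 0, 0, 0, 0, 0.6], [-10, 0, 0, 0, 0, 0, 0.6], [-11, 0, 0, 0, 0, 0, 0.6], [-11, 0, 0, 0, 0, 0, 0.6]]

```text
t: 18.23
eef_pos: [430.5, 316.1, 185.3]
ee_rot: [-1.209, 1.208, 1.209]
force: [0.2, -0.8, -2.5]
finger_gap: 0.64
```

Run:
```python
from st import *;import cv2
from meas import *
st()
a=env.capture('wrist');cv2.imwrite('pics/w8.png',a)
p=cam('top');im=env.capture('top')
for e in fits(cream(im)):
    if 100<e[0][1]<250: print('t',np.round([*e[0],*e[1]],1),onz(p,[e[0]],6)[0].round(1),onz(p,[e[0]],101)[0].round(1))
b=env.capture('scene')
cv2.imwrite('pics/s8.png',cv2.resize(b[120:320,180:470],None,fx=2.7,fy=2.7))
```

```text
t 18.225 pos [430.5 316.1 185.3] F [ 0.2 -0.8 -2.5] gap 0.64 q [-0.69  0.34 -0.    1.94  0.    0.86  0.87]
[[0.0, -1.0, -0.0], [0.0, -0.0, 1.0], [-1.0, -0.0, 0.0]]
t [441.7 208.   25.4  27.4] [ 452.4 -348.1    6. ] [ 431.1 -305.6  101. ]
t [410.2 144.8  30.3  33.4] [ 611.9 -284.2    6. ] [ 574.2 -248.2  101. ]
t [252.  138.6  29.5  32.1] [627.6 104.6   6. ] [588.3 100.6 101. ]
t [181.9 137.5  30.6  33.6] [632.  276.8   6. ] [592.3 255.1 101. ]
t [250.3 121.8  24.   25.8] [672.2 109.    6. ] [628.3 104.5 101. ]
t [331.4 138.2  80.3 100.7] [628.4 -89.8   6. ] [589.  -73.8 101. ]
```

View pics/s8.png

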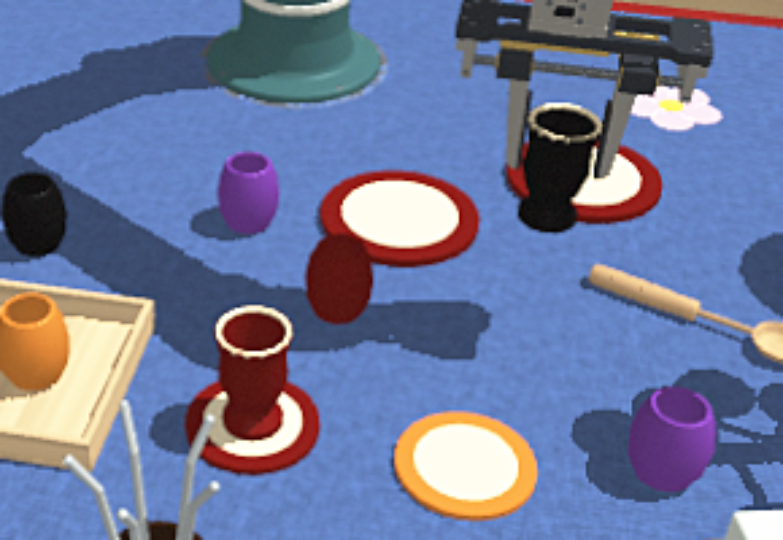

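The red cup rim reads (628,104.5), centred on its coaster. I'm carrying the black cup, held upright, to the black coaster at (612,-284).

>>> servo_tool:
  plan:
    - [[0, -0.9, -3, 0, 0, 0, 0.6], [0, -2.4, -8, 0, 0, 0, 0.6], [0, -4.1, -13.5, 0, 0, 0, 0.6], [0, -5.8, -19, 0, 0, 0, 0.6], [0, -7.4, -24.5, 0, 0, 0, 0.6], [0, -9.1, -30, 0, 0, 0, 0.6], [0, -10.8, -35.5, 0, 0, 0, 0.6], [0, -12.4, -41, 0, 0, 0, 0.6], [0, -14.1, -46.5, 0, 0, 0, 0.6], [0, -15.8, -52, 0, 0, 0, 0.6], [0, -17.3, -57, 0, 0, 0, 0.6], [0, -18.2, -60, 0, 0, 0, 0.6]]

```text
t: 19.88
eef_pos: [611.8, -287.3, 183.3]
ee_rot: [-1.206, 1.213, 1.209]
force: [-0.8, 0.3, -0.6]
finger_gap: 0.641
```

>>> servo_tool:
  plan:
    - [[0, 0, 0, 0, 0, 0, 0.6], [0, 0, 0, 0, 0, 0, 0.6], [2, 0, 0, 0, 0, 0, 0.6], [5, 0, 0, 0, 0, 0, 0.6], [8, 0, 0, 0, 0, 0, 0.6], [9.5, 0, 0, 0, 0, 0, 0.6], [10, 0, 0, 0, 0, 0, 0.6], [10, 0, 0, 0, 0, 0, 0.6]]

```text
t: 20.88
eef_pos: [612.9, -283.9, 85.4]
ee_rot: [-1.21, 1.209, 1.209]
force: [0.2, -0.1, -0.5]
finger_gap: 0.641
```

Run:
```python
from st import *;import cv2
from meas import *
st()
b=env.capture('scene')
cv2.imwrite('pics/s9.png',cv2.resize(b[140:300,40:240],None,fx=3.7,fy=3.7))
```

```text
t 20.875 pos [ 612.9 -283.9   85.4] F [ 0.2 -0.1 -0.5] gap 0.641 q [ 0.25  0.68  0.19  1.65 -0.17  0.83  2.08]
[[0.001, -1.0, -0.0], [-0.0, -0.0, 1.0], [-1.0, -0.001, -0.0]]
```

View pics/s9.png

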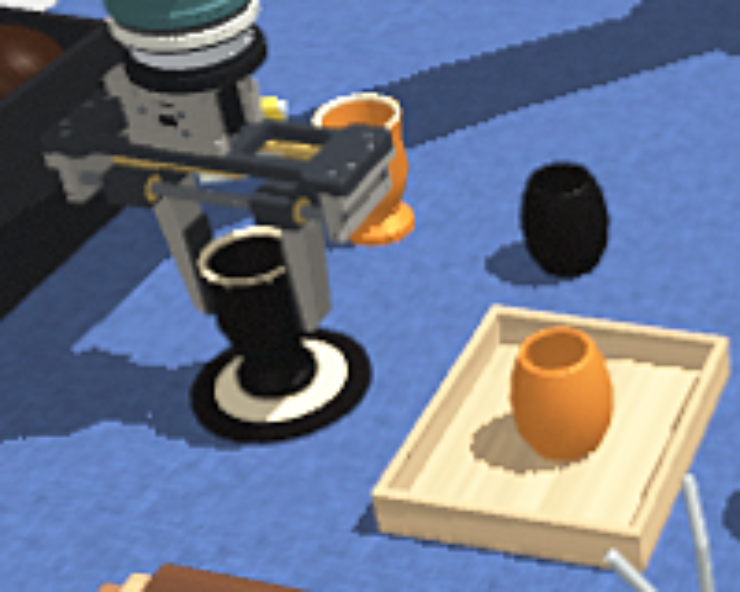

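>>> servo_tool:
  plan:
    - [[0.2, 0, 0, 0, 0, 0, 0.6], [0.3, 0, 0, 0, 0, 0, 0.6], [0.38, 0, 0, 0, 0, 0, 0.6], [0.42, 0, 0, 0, 0, 0, 0.6], [0.42, 0, 0, 0, 0, 0, 0.6]]

```text
t: 21.55
eef_pos: [613.0, -284.2, 81.6]
ee_rot: [-1.21, 1.209, 1.208]
force: [0.0, -0.0, 3.0]
finger_gap: 0.641
```

>>> servo_tool:
  plan:
    - [[0.05, 0, 0, 0, 0, 0, 0.6], [0, 0, 0, 0, 0, 0, 0.3], [0, 0, 0, 0, 0, 0, 0.15], [0, 0, 0, 0, 0, 0, 0], [0, 0, 0, 0, 0, 0, 0], [0, 0, 0, 0, 0, 0, 0], [-2, 0, 0, 0, 0, 0, 0], [-6, 0, 0, 0, 0, 0, 0], [-11, 0, 0, 0, 0, 0, 0], [-15.5, 0, 0, 0, 0, 0, 0], [-15.5, 0, 0, 0, 0, 0, 0]]

```text
t: 22.92
eef_pos: [614.8, -285.3, 242.3]
ee_rot: [-1.216, 1.205, 1.201]
force: [-0.3, -0.2, -0.0]
finger_gap: 1.001
```

>>> servo_tool:
  plan:
    - [[0, 4, -0.6, 0, 0, 0, 0], [0, 9, -1.2, 0, 0, 0, 0], [0, 14, -2, 0, 0, 0, 0], [0, 18, -2.4, 0, 0, 0, 0], [0, 18, -2.4, 0, 0, 0, 0], [0, 18, -2.4, 0, 0, 0, 0]]

```text
t: 23.68
eef_pos: [433.3, -307.8, 236.2]
ee_rot: [-1.21, 1.208, 1.209]
force: [0.3, 0.7, -0.3]
finger_gap: 0.997
```

Run:
```python
from st import *;import cv2
from meas import *
st()
p=cam('wrist');a=env.capture('wrist');cv2.imwrite('pics/w10.png',a)
for e in fits(cream(a)): print(np.round([*e[0],*e[1]],1),'z6',onz(p,[e[0]],6)[0].round(1),'z95',onz(p,[e[0]],95)[0].round(1))
```

```text
t 23.675 pos [ 433.3 -307.8  236.2] F [ 0.3  0.7 -0.3] gap 0.997 q [ 0.33  0.27  0.26  1.91 -0.08  0.97  2.21]
[[0.001, -1.0, -0.001], [-0.0, -0.001, 1.0], [-1.0, -0.001, -0.0]]
[298.9 381.4  37.2  54.6] z6 [ 708.2 -276.8    6. ] z95 [ 624.  -284.1   95. ]
[403.7 390.5  28.8  40.8] z6 [ 727.  -129.9    6. ] z95 [ 638.4 -172.    95. ]
[295.7 321.6  54.1  63.1] z6 [ 612.4 -283.     6. ] z95 [ 550.9 -288.9   95. ]
[471.7 284.1  59.4 131.1] z6 [560.9 -63.8   6. ] z95 [ 511.6 -121.6   95. ]
[275.6 205.   64.7  67.6] z6 [ 458.6 -308.4    6. ] z95 [ 433.5 -308.2   95. ]
[136.8 109.8  80.7 106.7] z6 [ 353.7 -455.8    6. ] z95 [ 353.5 -420.7   95. ]
```

View pics/w10.png

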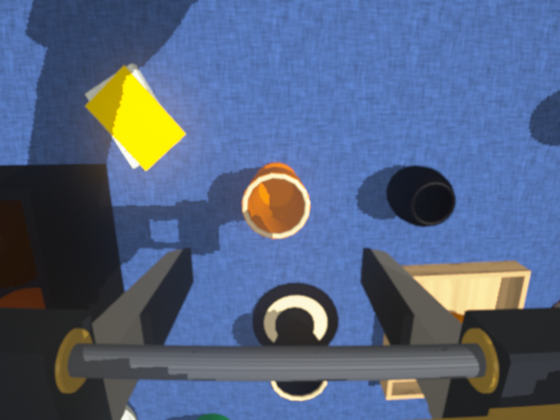

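>>> servo_tool:
  plan:
    - [[5, 0, 0, 0, 0, 0, 0], [9, 0, 0, 0, 0, 0, 0], [13, 0, 0, 0, 0, 0, 0], [15.2, 0, 0, 0, 0, 0, 0], [16.1, 0, 0, 0, 0, 0, 0], [16.1, 0, 0, 0, 0, 0, 0]]

```text
t: 24.48
eef_pos: [433.1, -307.8, 74.5]
ee_rot: [-1.209, 1.209, 1.211]
force: [-0.6, 0.1, -0.8]
finger_gap: 1.004
```

>>> servo_tool:
  plan:
    - [[0, 0, 0, 0, 0, 0, 0.2], [0, 0, 0, 0, 0, 0, 0.3], [0, 0, 0, 0, 0, 0, 0.35], [0, 0, 0, 0, 0, 0, 0.4], [0, 0, 0, 0, 0, 0, 0.5], [0, 0, 0, 0, 0, 0, 0.6], [0, 0, 0, 0, 0, 0, 0.6], [0, 0, 0, 0, 0, 0, 0.6]]

```text
t: 25.48
eef_pos: [432.9, -308.3, 75.3]
ee_rot: [-1.21, 1.209, 1.208]
force: [-0.7, 0.2, 5.3]
finger_gap: 0.622
```

>>> servo_tool:
  plan:
    - [[-1, 0, 0, 0, 0, 0, 0.6], [-4, 0, 0, 0, 0, 0, 0.6], [-8, 0, 0, 0, 0, 0, 0.6], [-12, 0, 0, 0, 0, 0, 0.6], [-14, 0, 0, 0, 0, 0, 0.6], [-14, 0, 0, 0, 0, 0, 0.6]]

```text
t: 26.22
eef_pos: [433.1, -308.3, 216.4]
ee_rot: [-1.212, 1.208, 1.207]
force: [-0.6, -0.2, -1.0]
finger_gap: 0.624
```

Run:
```python
from st import *;import cv2
from meas import *
st()
b=env.capture('scene')
cv2.imwrite('pics/s11.png',cv2.resize(b[80:300,60:320],None,fx=2.7,fy=2.7))
```

```text
t 26.225 pos [ 433.1 -308.3  216.4] F [-0.6 -0.2 -1. ] gap 0.624 q [ 0.33  0.29  0.27  1.93 -0.1   0.92  2.22]
[[0.003, -1.0, -0.0], [-0.001, -0.0, 1.0], [-1.0, -0.003, -0.001]]
```

View pics/s11.png

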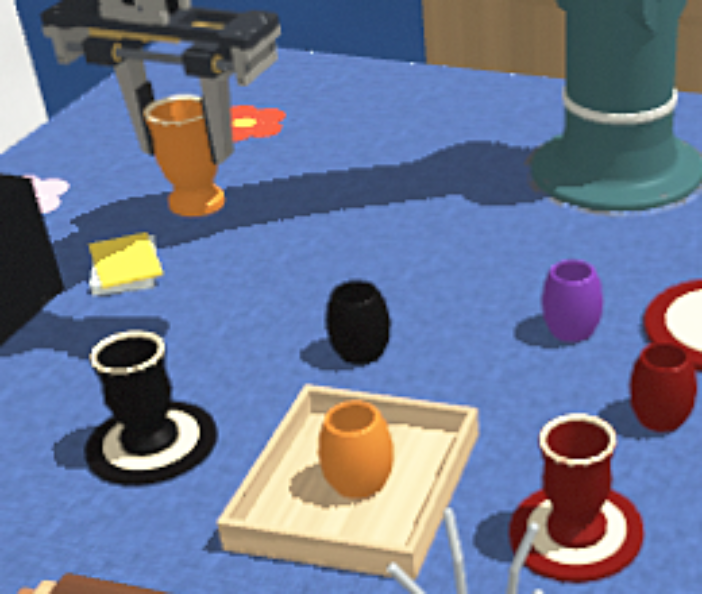

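The black cup stands well on its coaster, and the amber cup is held upright with its underside at about 140 mm. I'm carrying it to (632,277).

>>> servo_tool:
  plan:
    - [[0, -1, 3, 0, 0, 0, 0.6], [0, -2.7, 8, 0, 0, 0, 0.6], [0, -4.6, 13.5, 0, 0, 0, 0.6], [0, -6.5, 19, 0, 0, 0, 0.6], [0, -8.3, 24.5, 0, 0, 0, 0.6], [0, -10.2, 30, 0, 0, 0, 0.6], [0, -12.1, 35.5, 0, 0, 0, 0.6], [0, -13.9, 41, 0, 0, 0, 0.6], [0, -15.8, 46.5, 0, 0, 0, 0.6], [0, -17.7, 52, 0, 0, 0, 0.6], [0, -19.2, 56.5, 0, 0, 0, 0.6], [0, -19.9, 58.5, 0, 0, 0, 0.6]]

```text
t: 27.78
eef_pos: [630.1, 280.5, 211.9]
ee_rot: [-1.21, 1.21, 1.215]
force: [0.3, 0.5, -1.1]
finger_gap: 0.625
```

>>> servo_tool:
  plan:
    - [[0, 0, 0, 0, 0, 0, 0.6], [0, 0, 0, 0, 0, 0, 0.6], [3, 0, 0, 0, 0, 0, 0.6], [7, 0, 0, 0, 0, 0, 0.6], [10.5, 0, 0, 0, 0, 0, 0.6], [12.3, 0, 0, 0, 0, 0, 0.6], [13, 0, 0, 0, 0, 0, 0.6], [13, 0, 0, 0, 0, 0, 0.6]]

```text
t: 28.78
eef_pos: [632.0, 276.8, 85.5]
ee_rot: [-1.209, 1.209, 1.208]
force: [-1.0, -0.2, -1.4]
finger_gap: 0.629
```

Run:
```python
from st import *;import cv2
from meas import *
st()
b=env.capture('scene')
cv2.imwrite('pics/s12.png',cv2.resize(b[160:340,250:450],None,fx=3.3,fy=3.3))
```

```text
t 28.775 pos [632.  276.8  85.5] F [-1.  -0.2 -1.4] gap 0.629 q [-0.48  0.7   0.03  1.6  -0.02  0.84  1.13]
[[0.001, -1.0, 0.0], [0.0, 0.0, 1.0], [-1.0, -0.001, 0.0]]
```

View pics/s12.png

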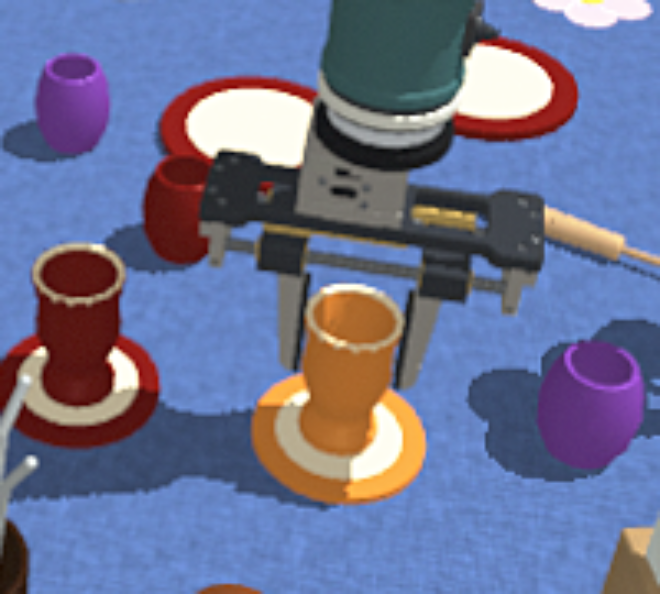

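>>> servo_tool:
  plan:
    - [[0.2, 0, 0, 0, 0, 0, 0.6], [0.3, 0, 0, 0, 0, 0, 0.6], [0.38, 0, 0, 0, 0, 0, 0.6], [0.42, 0, 0, 0, 0, 0, 0.6], [0.42, 0, 0, 0, 0, 0, 0.6]]

```text
t: 29.45
eef_pos: [631.9, 277.1, 81.4]
ee_rot: [-1.209, 1.208, 1.209]
force: [0.2, -1.0, 4.7]
finger_gap: 0.624
```

Contact is made. Releasing and backing away toward the robot for a final check.

>>> servo_tool:
  plan:
    - [[0, 0, 0, 0, 0, 0, 0.3], [0, 0, 0, 0, 0, 0, 0.15], [0, 0, 0, 0, 0, 0, 0], [0, 0, 0, 0, 0, 0, 0], [0, 0, 0, 0, 0, 0, 0], [-2, 0, 0, 0, 0, 0, 0], [-6, 0, 0, 0, 0, 0, 0], [-11, 0, 0, 0, 0, 0, 0], [-16, 0, 0, 0, 0, 0, 0], [-18, 0, 0, 0, 0, 0, 0], [-18, 0, 0, 0, 0, 0, 0]]

```text
t: 30.82
eef_pos: [632.1, 277.2, 262.8]
ee_rot: [-1.21, 1.206, 1.208]
force: [-1.3, -1.3, -1.1]
finger_gap: 0.998
```

>>> servo_tool:
  plan:
    - [[0, 5, 0, 0, 0, 0, 0], [0, 10, 0, 0, 0, 0, 0], [0, 15, 0, 0, 0, 0, 0], [0, 20, 0, 0, 0, 0, 0], [0, 20, 0, 0, 0, 0, 0], [0, 20, 0, 0, 0, 0, 0]]

```text
t: 31.58
eef_pos: [431.6, 276.6, 259.7]
ee_rot: [-1.21, 1.211, 1.209]
force: [0.3, -1.1, -0.4]
finger_gap: 1.003
```

Run:
```python
from st import *;import cv2
from meas import *
st()
for n in('top','scene'):
    p=cam(n);im=env.capture(n);cv2.imwrite(f'pics/{n}13.png',im)
    for e in fits(cream(im)):
        if 90<e[0][1]<330: print(n,np.round([*e[0],*e[1]],1),onz(p,[e[0]],6)[0].round(1),'z101',onz(p,[e[0]],101)[0].round(1))
```

```text
t 31.575 pos [431.6 276.6 259.7] F [ 0.3 -1.1 -0.4] gap 1.003 q [-0.62  0.22 -0.02  1.91  0.    1.01  0.93]
[[-0.001, -1.0, 0.0], [-0.001, 0.0, 1.0], [-1.0, 0.001, -0.001]]
top [222.4 268.   42.1  52.1] [313.6 170.8   6. ] z101 [306.5 160.  101. ]
top [409.6 145.2  29.   33.2] [ 610.8 -282.8    6. ] z101 [ 573.3 -247.   101. ]
top [252.  138.6  29.5  32.1] [627.7 104.6   6. ] z101 [588.4 100.6 101. ]
top [181.8 137.9  29.9  32.8] [631.  276.9   6. ] z101 [591.4 255.2 101. ]
top [424.7 129.3  23.7  26.4] [ 653.3 -324.8    6. ] z101 [ 611.4 -284.6  101. ]
top [250.3 121.8  24.1  25.8] [672.  108.9   6. ] z101 [628.1 104.4 101. ]
top [173.5 121.1  24.   26.3] [675.7 299.8   6. ] z101 [631.4 275.7 101. ]
top [332.3 137.9  82.1  91.1] [629.1 -92.1   6. ] z101 [589.7 -75.9 101. ]
scene [ 61.9 316.2   8.9  57.2] [ 838.9 -268.3    6. ] z101 [ 904.9 -194.3  101. ]
scene [350.1 288.2  25.7  35.2] [625.5 273.5   6. ] z101 [720.5 273.8 101. ]
scene [270.7 273.7  23.2  32.2] [624.9  99.2   6. ] z101 [720.1 123.2 101. ]
scene [465.9 244.2  13.5  32.5] [412.  524.6   6. ] z101 [536.1 490.7 101. ]
scene [190.  259.8  76.5 100.5] [626.5 -89.6   6. ] z101 [721.4 -39.9 101. ]
scene [419.3 228.    7.5  50.7] [375.2 418.4   6. ] z101 [504.3 399.  101. ]
scene [556.9 165.9   9.1  22.5] [-41.7 821.8   6. ] z101 [144.1 747.4 101. ]
scene [384.  115.    5.1  56.1] [-290.4  299.     6. ] z101 [-70.8 295.8 101. ]
scene [500.4 110.5  43.8 200.8] [-437.3  719.3    6. ] z101 [-197.7  658.9  101. ]
```

View pics/top13.png

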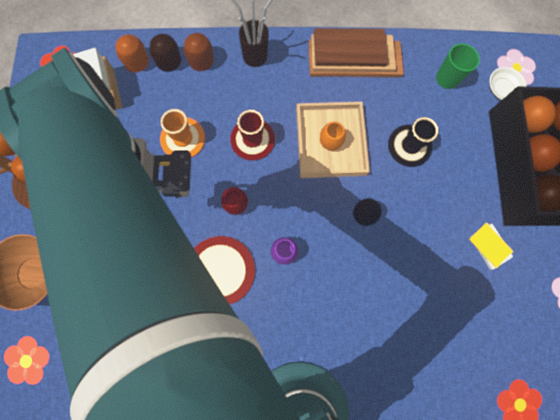

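View pics/scene13.png

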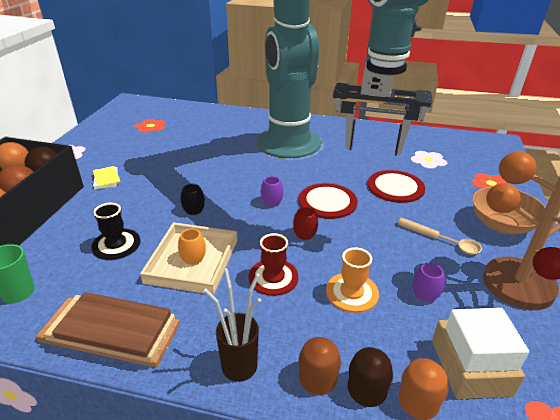

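The top view shows the cup rims at (173,121) amber, (250,122) red and (425,129) black. Each projects to within about 2 mm of its coaster's centre. The amber gourd stands in the tray at (333,135), and the red and black gourds are still at (234,200) and (368,212).

Run:
```python
from cell import env
print(env.close_job())
```

```text
the job is handed in; nothing more can be done
None
```

The job is done and handed in at about 31.7 s of the 112 s allowed. I moved the amber gourd from the red coaster into the tray first. Then I set the red, black and amber cups, in that order, on their own coasters. Each was lowered to a light contact of 3–7 N and released.

- **Cups:** in the last top view all three stand upright, with their rims within about 2 mm of the coaster centres: red (628,104), black (611,-285), amber (631,276). The foot has 15 mm of margin on the cream disc.
- **Gourds:** the amber gourd stands in the tray. The red and black gourds look unmoved from where they started.
- **Robot:** the gripper is open and well clear, and the force reading is near zero.

No check failed. The only disagreements were 2–4 mm between cameras on the coaster positions.

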